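# Hang the slotted chopping board on its peg

### The job

Three chopping boards stand in the slotted wooden holder. Slide the one with the hand slot straight up out of its place and hang it by that slot on the peg of the white stand, so that it hangs freely and upright. Leave the other two boards standing in the holder and do not disturb the tin and the three jars that stand beside them.

Things in the scene. Friction and masses are not known exactly. Their poses are not given: they have to be found in the camera images.
- slot_board: board to hang: dark wood, 9 thick (x), 120 wide (y), 170 tall (z), about 0.13 kg; narrowest and tallest of three upright chopping boards, the only one with a hand slot; top corners rounded (radius 20). Origin: centre of its bottom edge. It stands in one of the holder's slots with 1.5 play on each face and can lean a little
- board_slot (a point): centre of the hand slot right through slot_board: 44 wide (y) by 34 high (z), 117 above the board's bottom edge, so the slot's upper edge is 36 below the board's top edge. Same axes as the board
- board_top (a point): middle of slot_board's top edge, 170 above its bottom edge
- wide_board: dark wood board without slot, 9 thick (x), 200 wide (y), 140 tall, stands in another slot of the holder; origin at the centre of its bottom edge
- square_board: dark wood board without slot, 9 thick (x), 150 wide (y), 130 tall, stands in another slot of the holder; origin at the centre of its bottom edge
- holder: fixed wooden block, 190 (x) by 130 (y) by 52 tall, with three parallel slots along its y, open at both ends, at x = -55, 0 and +55, each 12 wide and 40 deep (floor 12 above the table). The boards stand in them in any order. It stands left or right of the middle, the stand on the other side. Origin: centre of its underside
- stand: fixed stand: white base 120 (x) by 110 (y) by 15 thick; white post 20 (x) by 24 (y), 188 tall, centred at x = +45; one steel peg, diameter 10, from the post towards the stand's -x (roughly towards the robot), axis at y = 0, level at height 180 from x = +35 to x = -40, then its tip turns up, ending at x = -50 with its axis 10 higher (round end). Origin: centre of underside
- peg_mid (a point): point on the axis of the level part of the peg, at stand x = 0, height 180; same axes as the stand
- fish_tin: bystander, loose: flat round aluminium tin, 76 across, 35 tall; origin at the centre of its underside
- spice_jar: bystander, loose: amber spice jar with black cap, 40 across, 85 tall, at the right; origin at the centre of its underside
- salt_jar: bystander, loose: clear jar with white cap, 56 across, 90 tall, at the left; origin at the centre of its underside
- sauce_jar: bystander, loose: sauce jar with steel lid, 72 across, 120 tall, behind the tin between holder and stand; origin at the centre of its underside

How it is judged:
On the way:
1. the slotted board has been slid up out of its slot: its bottom edge is more than 3 mm above the holder's top, still over the holder, and it is within 0.35 rad of upright (z of slot_board in the frame of holder above 0.055 m and x of slot_board in the frame of holder between -0.09 and 0.09 m and y of slot_board in the frame of holder between -0.07 and 0.07 m and angle between slot_board's own z axis and vertical below 0.35 rad), for 0.1 s.
At the end, for the whole second after the job is handed in: Slotted board hangs on the peg: slot centre -45 to +35 mm along the peg from peg_mid, 30 mm sideways, 5 to 22 mm below its axis; upright within 0.3 rad, square to the peg within 0.35, borne by the stand, at rest. Other boards upright, moved under 20 mm; tin and jars moved under 30 mm (x of board_slot in the frame of peg_mid between -0.045 and 0.035 m and y of board_slot in the frame of peg_mid between -0.03 and 0.03 m and z of board_slot in the frame of peg_mid between -0.022 and -0.005 m and angle between slot_board's own z axis and vertical below 0.3 rad and angle between the x axis of slot_board and the x axis of stand, either way round below 0.35 rad and contact force between slot_board and stand above 0.3 N and linear speed of slot_board below 0.04 m/s and distance of each of wide_board, square_board from where it was at the start of the episode below 0.02 m and angle between each of wide_board, square_board's own z axis and vertical below 0.2 rad and distance of each of fish_tin, spice_jar, salt_jar, sauce_jar from where it was at the start of the episode below 0.03 m); the robot touches nothing.
It fails at once if one of the other two boards is moved by more than 40 mm, or the tin or a jar is moved by more than 30 mm (distance of any of wide_board, square_board from where it was at the start of the episode above 0.04 m or distance of any of fish_tin, spice_jar, salt_jar, sauce_jar from where it was at the start of the episode above 0.03 m).
It also fails if it takes over 51 s, if anything falls off the work surface, if the arm or the gripper's body presses on something with over 40 N, if the wrist force passes 120 N, or if a joint passes its speed limit or range.

### The arm

A 7-joint arm with a two-finger parallel gripper is mounted at the origin on the work surface. World frame = base frame: x ahead of the robot, y to its left, z up, the work surface at z = 0. Lengths are in m, angles in rad, forces in N, time in s.
With the tool pointing down it reaches from about 0.35 to 0.9 m from the base axis. Payload 19.9 kg.
Tool frame: the origin (TCP) lies between the finger pads; the fingertips stand 19 mm ahead of it and the grasp point (between the pads) is the TCP; z points along the fingers, y is the direction in which the jaws open and shut (so a half turn about z gives the same grasp; the last joint's range is limited). The gripper opens to 94 mm and grips with 3 to 60 N. Pads are 16 mm wide; open, the fingers measure 119 mm over their backs; the gripper's body (75 mm by 177 mm) begins 78 mm behind the grasp point.
Start: joints at [1.155, 0.417, -0.01, 1.614, 0.005, 1.111, -0.053], TCP at [0.229, -0.582, 0.224] pointing down, gripper open.
Joint ranges: [-2.81, 2.81], [-0.39, 2.02], [-1.27, 1.25], [0.06, 2.57], [-1.19, 4.33], [0.19, 2], [-2.82, 2.82]. Speed limits (rad/s): [1.89, 1.89, 2.39, 2.39, 3.01, 3.01, 3.01].

### API

Orientations are given as a 3x3 rotation matrix whose columns are the frame's x, y, z axes.
In Python, from rig import robot gives the robot as it stands. Calls block until the motion is done:
- robot.move_ptp(position, orientation): joint-space move of the TCP to a pose.
- robot.move_linear(position, velocity=0.15, frame=None, threshold=None): straight line of the TCP; frame=None keeps the orientation; velocity is the mean speed in m/s. With threshold (N) it stops when the force on the tool has changed by that much, and returns True; else False.
- robot.goto_joints(angles): joint-space move.
- robot.gripper_to(opening): finger opening in m; the grip force is fixed at half the most; returns when the fingers have stopped.
- robot.pause(seconds).
- robot.ik(position, orientation): joint angles nearest the present ones, or None.
- robot.get_state(): the state.
- robot.grab_frame(name): name is "scene" or "top" or "wrist"; returns the picture (384x512x3 uint8, red, green, blue); there is no depth.
- robot.camera_info(name): a dict with "fx", "fy", "cx", "cy" (pixels), "dist" ([k1, k2, p1, p2, k3] as OpenCV has them; the pictures are not rectified), "rvec" (rotation vector, rad) and "tvec" (3), from world to camera coordinates, as OpenCV has them. Camera axes: x right, y down, z forward; pixel columns grow to the right and rows downward; lengths in m; the calibration is good to about 2 mm. A picture is of the moment at which its call begins: read the wrist's pose just before it. camera_info takes no time and is no camera call; for the wrist camera it gives the pose at the moment of the call.
A pose or a line that the arm cannot do raises robot.PlanningError and nothing moves.
- robot.sign_off(): hands the job in, once; it reports no verdict.
The state is a dict: "time": time; "qpos": joint angles; "joint_vel": joint speeds; "effort": joint torques, N m; "ee_pos": TCP position; "tool_rot": TCP orientation; "force": force on the tool from outside, world axes, zero at the start; "moment": the same for the moment, N m; "opening": finger opening in m.
Only numpy, scipy, OpenCV 4.12 (cv2) and the standard library are available. Lean on these libraries where they do the work, as an engineer would, in place of code of your own. Each camera call takes 0.05 s, during which the arm holds its last target.

## Working session

There is one attempt and no reset: what is moved stays moved. The work goes in short steps, each a Python script; the robot and the scene stay as the last script left them, time stands still between calls to the robot, and variables do not carry over. Pictures are saved under pics/ and viewed, and the job is handed in when it is done.

```bash
ls; mkdir -p pics; python3 - <<'E'
from rig import robot
import cv2
for n in ["scene","top","wrist"]:
    im=robot.grab_frame(n); cv2.imwrite(f"pics/{n}0.png",im[:,:,::-1]); c=robot.camera_info(n); print(n,{k:[round(float(v),4) for v in __import__('numpy').ravel(c[k])] for k in c})
print(robot.get_state()['time'])
E
```

```text
pics
scene {'fx': [449.2156], 'fy': [449.2156], 'cx': [250.9065], 'cy': [189.1067], 'dist': [0.0456, 0.0, 0.0, 0.0, 0.0], 'rvec': [1.2367, 2.0834, -1.0665], 'tvec': [0.2564, -0.1624, 1.7009]}
top {'fx': [480.5621], 'fy': [480.5621], 'cx': [256.4198], 'cy': [192.8137], 'dist': [-0.0308, 0.0, 0.0, 0.0, 0.0], 'rvec': [2.1303, -2.1162, 0.1865], 'tvec': [0.0047, 0.5999, 1.3661]}
wrist {'fx': [270.3144], 'fy': [270.3144], 'cx': [256.8027], 'cy': [191.6824], 'dist': [-0.0628, 0.0, 0.0, 0.0, 0.0], 'rvec': [-2.394, 1.6319, 0.2345], 'tvec': [-0.6243, -0.029, 0.3914]}
0.15
```

View pics/scene0.png

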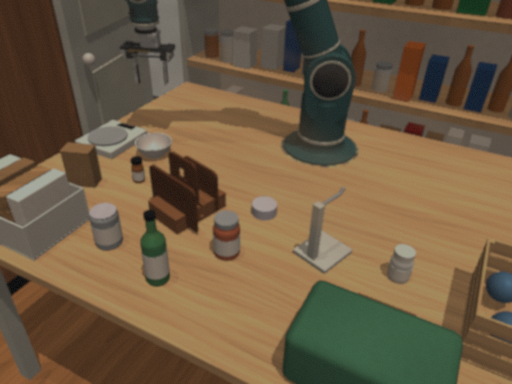

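View pics/top0.png

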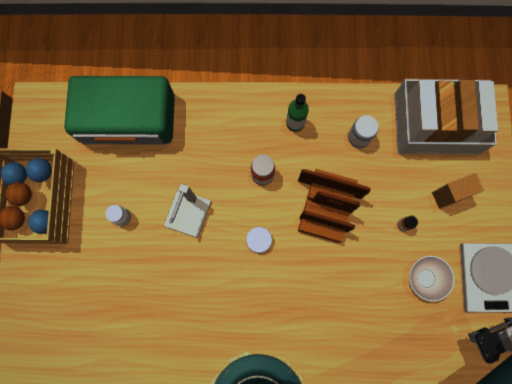

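View pics/wrist0.png

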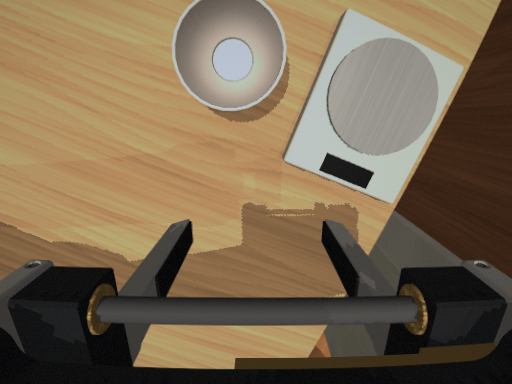

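The top view shows the holder near (330,205), the stand near (188,212), the tin at (259,240) and the sauce jar at (263,170). I'll zoom in on the holder and stand.

```bash
python3 - <<'E'
import cv2,numpy as np
t=cv2.imread("pics/top0.png"); s=cv2.imread("pics/scene0.png")
a=cv2.resize(t[150:255,280:390],(440,420),interpolation=cv2.INTER_CUBIC)
b=cv2.resize(t[175:245,150:220],(350,350),interpolation=cv2.INTER_CUBIC)
o=np.zeros((420,800,3),np.uint8);o[:,:440]=a;o[:350,440:790]=b
cv2.imwrite("pics/z_top.png",o)
a=cv2.resize(s[140:240,135:235],(400,400),interpolation=cv2.INTER_CUBIC)
b=cv2.resize(s[175:275,275:375],(400,400),interpolation=cv2.INTER_CUBIC)
cv2.imwrite("pics/z_scene.png",np.hstack([a,b]))
E
```

```text
(no output)
```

View pics/z_top.png

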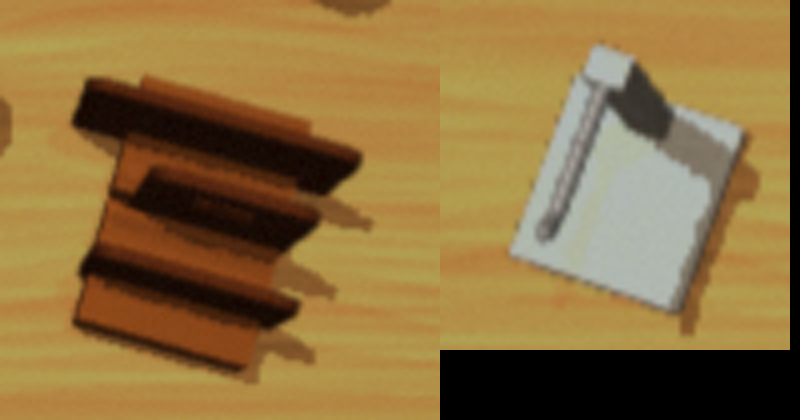

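View pics/z_scene.png

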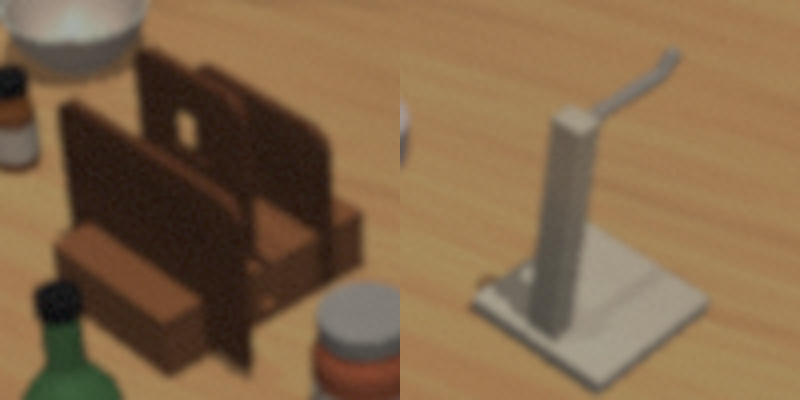

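```bash
cat > h.py <<'E'
import numpy as np,cv2
from rig import robot
def ray(c,uv,z):
    K=np.array([[c['fx'],0,c['cx']],[0,c['fy'],c['cy']],[0,0,1]],float)
    n=cv2.undistortPoints(np.array(uv,float).reshape(-1,1,2),K,np.array(c['dist'],float)).reshape(-1,2)
    R=cv2.Rodrigues(np.array(c['rvec'],float))[0]; t=np.array(c['tvec'],float).ravel()
    o=-R.T@t; d=np.c_[n,np.ones(len(n))]@R
    return o+d*((np.broadcast_to(z,len(n))-o[2])/d[:,2])[:,None]
def rot(yaw): # tool down; jaw axis y at angle yaw
    y=np.array([np.cos(yaw),np.sin(yaw),0]); z=np.array([0,0,-1.]); return np.c_[np.cross(y,z),y,z]
def proj(c,p):
    K=np.array([[c['fx'],0,c['cx']],[0,c['fy'],c['cy']],[0,0,1]],float)
    return cv2.projectPoints(np.array(p,float).reshape(-1,1,3),np.array(c['rvec'],float),np.array(c['tvec'],float),K,np.array(c['dist'],float))[0].reshape(-1,2)
E
python3 - <<'E'
from h import *
c=robot.camera_info("top")
f=lambda n,p,z:print(n,ray(c,p,z).round(4).tolist())
f("slotboard top",[[318,192.5],[360,202.5]],.182)
f("wide top",[[302,169.5],[370.5,188]],.152)
f("square top",[[305,212],[354.5,226]],.142)
f("holder front corners",[[298.5,230.5],[340,242]],.052)
f("stand base",[[164.5,225.5],[198,237],[211.5,208]],.015)
f("tip",[[171,221.4]],.19); f("root",[[182.5,192.5]],.18)
f("tin,sauce,salt",[[259,240],[263,165],[118,213]],[.035,.12,.09])
s=robot.get_state(); print(s['tool_rot'],s['qpos'])
E
```

```text
slotboard top [[0.5783, -0.1577, 0.182], [0.5517, -0.2698, 0.182]]
wide top [[0.6485, -0.118, 0.152], [0.5973, -0.3064, 0.152]]
square top [[0.5309, -0.126, 0.142], [0.493, -0.2611, 0.142]]
holder front corners [[0.4892, -0.115, 0.052], [0.4564, -0.2354, 0.052]]
stand base [[0.5054, 0.2849, 0.015], [0.4715, 0.1829, 0.015], [0.5596, 0.1445, 0.015]]
tip [[0.4967, 0.2332, 0.19]]
root [[0.5764, 0.2071, 0.18]]
tin,sauce,salt [[0.4622, 0.0002, 0.035], [0.6685, -0.01, 0.12], [0.532, 0.4056, 0.09]]
[[ 9.30588173e-01  3.66067599e-01 -4.05717016e-04]
 [ 3.66067818e-01 -9.30587795e-01  8.41930634e-04]
 [-6.93517769e-05 -9.32010634e-04 -9.99999563e-01]] [ 1.15453208  0.41782249 -0.01031763  1.61400166  0.00469672  1.11072697
 -0.05300371]
```

```bash
python3 - <<'E'
from h import *
c=robot.camera_info("wrist"); s=robot.get_state()
R=cv2.Rodrigues(np.array(c['rvec'],float))[0]; o=-R.T@np.array(c['tvec']).ravel()
T=np.array(s['tool_rot']); print("cam in tool",T.T@(o-s['ee_pos']), "axis",T.T@R.T[:,2])
for yaw in (-.265,-.265+np.pi):
  for p in ([.5605,-.2125,.35],[.5605,-.2125,.167],[.5605,-.2125,.45],[.53,.22,.35]): 
    q=robot.ik(p,rot(yaw)); print(yaw,p,None if q is None else np.round(q,2))
E
```

```text
cam in tool [ 0.08172288 -0.00035265 -0.15952183] axis [-2.80867095e-01  2.97905048e-04  9.59746626e-01]
-0.265 [0.5605, -0.2125, 0.35] [ 0.62  0.31 -0.4   1.5   0.12  1.36 -0.05]
-0.265 [0.5605, -0.2125, 0.167] [ 0.61  0.46 -0.4   1.72  0.2   1.   -0.12]
-0.265 [0.5605, -0.2125, 0.45] [ 0.62  0.28 -0.41  1.32  0.11  1.56 -0.04]
-0.265 [0.53, 0.22, 0.35] [ 0.37  0.41 -1.1   1.55  0.37  1.4  -1.02]
2.876592653589793 [0.5605, -0.2125, 0.35] [-0.46  0.45  1.08  1.54 -0.4   1.4  -2.75]
2.876592653589793 [0.5605, -0.2125, 0.167] [-0.44  0.68  1.08  1.76 -0.67  1.12 -2.54]
2.876592653589793 [0.5605, -0.2125, 0.45] [-0.43  0.4   1.08  1.36 -0.35  1.59 -2.8 ]
2.876592653589793 [0.53, 0.22, 0.35] [ 0.36  0.41 -1.08  1.55  0.36  1.4   2.13]
```

```bash
python3 - <<'E'
from h import *
robot.move_ptp([.56,-.2125,.36],rot(-.265))
robot.pause(.2)
c=robot.camera_info("wrist"); im=robot.grab_frame("wrist"); cv2.imwrite("pics/w1.png",cv2.resize(im[:,:,::-1],(768,576)))
import pickle; pickle.dump((c,im),open("w1.pkl","wb"))
# expected
A=np.array([np.cos(-.265),np.sin(-.265),0]);B=np.array([-A[1],A[0],0])
b=np.array([.5605,-.2125,.182])
print((proj(c,[b+sx*.0045*A+sy*.04*B for sx in(-1,1) for sy in(-1,1)])*1.5).round(1),robot.get_state()['time'])
E
```

```text
[[381.4 311.9]
 [381.  220.8]
 [391.6 311.9]
 [391.8 220.8]] 2.2667
```

View pics/w1.png

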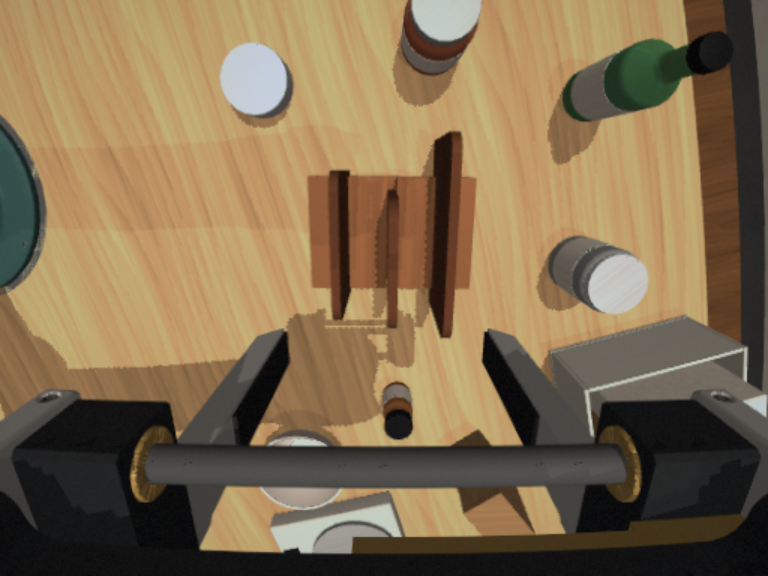

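The wrist view shows the slot board as the thin strip at cols 387–398, rows 190–327, in the middle slot. The wide board is on its right and the square board on its left. Next I measure its edges.

```bash
python3 - <<'E'
from h import *
import pickle; c,im=pickle.load(open("w1.pkl","rb"))
b=cv2.resize(im[115:230,200:320],(720,690),interpolation=cv2.INTER_CUBIC)[:,:,::-1]
cv2.imwrite("pics/w1z.png",cv2.resize(b,(626,600)))
g=im[:,:,0].astype(int)
for r in range(124,222,5): print(r,g[r,250:272].tolist())
E
```

```text
124 [141, 140, 139, 143, 149, 159, 165, 157, 149, 144, 143, 145, 110, 90, 94, 135, 141, 138, 136, 135, 135, 145]
129 [141, 140, 140, 142, 148, 158, 164, 129, 75, 48, 47, 46, 45, 47, 65, 131, 141, 135, 133, 132, 137, 148]
134 [140, 138, 138, 142, 150, 135, 110, 99, 72, 68, 72, 74, 71, 72, 72, 86, 127, 135, 133, 132, 135, 150]
139 [137, 137, 137, 148, 133, 107, 100, 94, 64, 82, 89, 90, 90, 89, 90, 91, 126, 134, 131, 131, 136, 147]
144 [138, 135, 137, 113, 99, 100, 100, 92, 64, 91, 103, 102, 102, 101, 104, 103, 127, 132, 130, 137, 144, 148]
149 [135, 127, 103, 98, 99, 100, 99, 96, 74, 94, 103, 104, 103, 104, 103, 111, 129, 132, 129, 136, 145, 148]
154 [111, 87, 91, 97, 101, 97, 99, 93, 76, 95, 104, 104, 103, 103, 104, 109, 129, 132, 128, 137, 144, 148]
159 [104, 83, 91, 99, 99, 97, 98, 92, 77, 94, 102, 102, 102, 102, 102, 111, 138, 143, 150, 154, 154, 157]
164 [101, 89, 95, 99, 101, 98, 96, 86, 74, 95, 104, 104, 103, 104, 104, 120, 140, 144, 150, 154, 156, 156]
169 [102, 90, 95, 99, 100, 96, 94, 84, 72, 89, 96, 97, 96, 96, 94, 116, 137, 144, 150, 153, 154, 157]
174 [100, 90, 96, 97, 99,
[... 379 characters left out ...]
5, 155, 156, 156]
194 [150, 151, 154, 149, 147, 145, 149, 133, 99, 98, 104, 104, 104, 104, 104, 177, 198, 198, 198, 198, 199, 198]
199 [151, 152, 150, 151, 151, 148, 146, 126, 107, 103, 104, 103, 104, 103, 102, 177, 199, 199, 198, 198, 198, 198]
204 [151, 151, 152, 150, 150, 152, 178, 167, 123, 104, 103, 103, 103, 104, 121, 181, 198, 199, 199, 198, 197, 196]
209 [154, 151, 147, 151, 180, 196, 197, 171, 121, 103, 102, 103, 102, 101, 112, 143, 156, 158, 164, 190, 176, 159]
214 [151, 155, 153, 147, 148, 149, 147, 129, 100, 90, 91, 91, 90, 91, 102, 139, 151, 154, 159, 160, 157, 157]
219 [155, 158, 153, 152, 156, 149, 147, 146, 141, 143, 143, 143, 147, 150, 152, 150, 148, 148, 153, 163, 161, 159]
```

View pics/w1z.png

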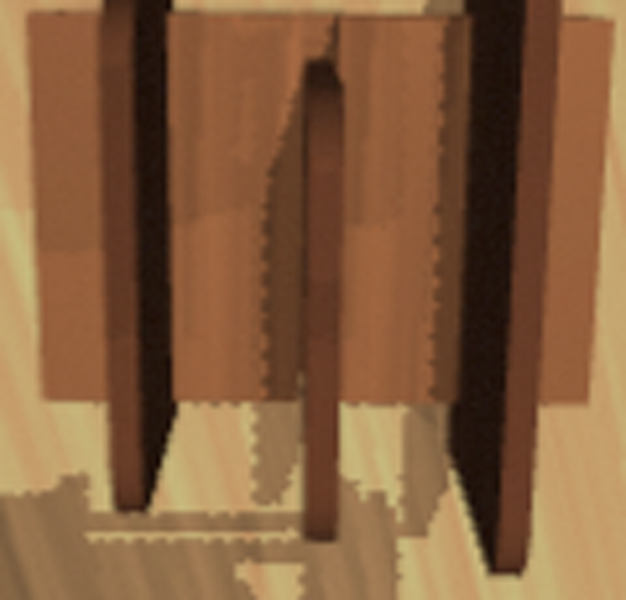

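```bash
python3 - <<'E'
from h import *
import pickle; c,im=pickle.load(open("w1.pkl","rb"))
e=ray(c,[[261.6,140],[261.3,200]],.182); print("axis pts",e); d=e[0]-e[1]; print("yaw holderx",np.arctan2(-d[0],d[1]))
print("ends", ray(c,[[261.5,126.3],[261.2,217.7]],.165), ray(c,[[261.5,126.3],[261.2,217.7]],.165).mean(0))
# holder top corners
P=ray(c,[[200+28*115/600,115+14*115/600],[200+612*120/626,115+18*115/600],[200+44*120/626,115+400*115/600],[200+588*120/626,115+403*115/600]],.052)
print(P,P.mean(0)); d=P[1]-P[0]; print(np.arctan2(d[1],d[0])); d=P[3]-P[2]; print(np.arctan2(d[1],d[0]))
ys=P[0]-P[2];print(np.arctan2(-ys[0],ys[1]),np.linalg.norm(ys))
robot.move_ptp([.53,.16,.36],rot(-.3)); robot.pause(.2)
c=robot.camera_info("wrist"); im=robot.grab_frame("wrist"); cv2.imwrite("pics/w2.png",cv2.resize(im[:,:,::-1],(768,576)))
pickle.dump((c,im),open("w2.pkl","wb")); print(robot.get_state()['time'])
E
```

```text
axis pts [[ 0.5780736  -0.16662458  0.182     ]
 [ 0.55752818 -0.24170161  0.182     ]]
yaw holderx -0.2671180476241648
ends [[ 0.58231721 -0.15144747  0.165     ]
 [ 0.54942929 -0.27239151  0.165     ]] [ 0.56587325 -0.21191949  0.165     ]
[[ 0.49562619 -0.11828754  0.052     ]
 [ 0.67675091 -0.16899548  0.052     ]
 [ 0.46056422 -0.24287254  0.052     ]
 [ 0.64198382 -0.29359214  0.052     ]] [ 0.56873129 -0.20593692  0.052     ]
-0.27297299395046387
-0.2726105801174681
-0.2743343324164534 0.1294247412631978
3.9083
```

View pics/w2.png

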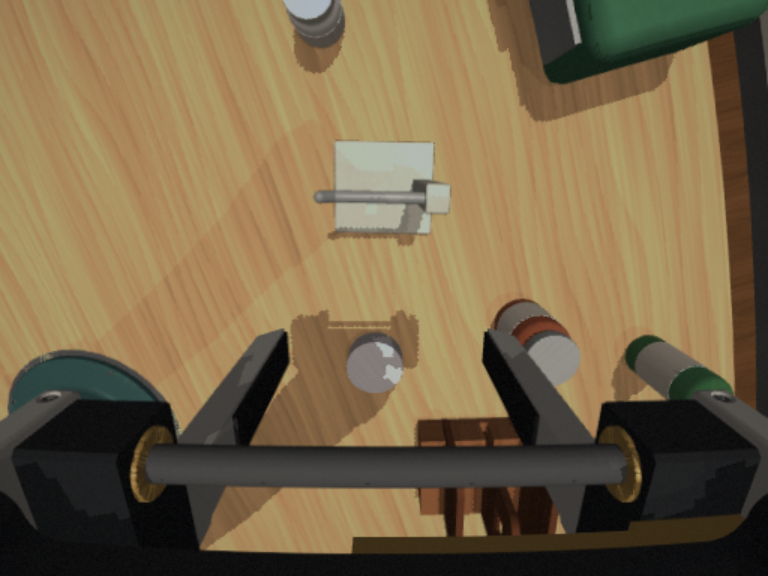

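The wrist view shows the peg from its tip at (319,196) to the post at (425,198), and the base corners at (335,141), (434,142) and (431,235).

```bash
python3 - <<'E'
from h import *
import pickle; c,im=pickle.load(open("w2.pkl","rb"))
b=cv2.resize(im[85:165,200:310],(770,560),interpolation=cv2.INTER_CUBIC)[:,:,::-1]
cv2.imwrite("pics/w2z.png",b)
E
```

```text
(no output)
```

View pics/w2z.png

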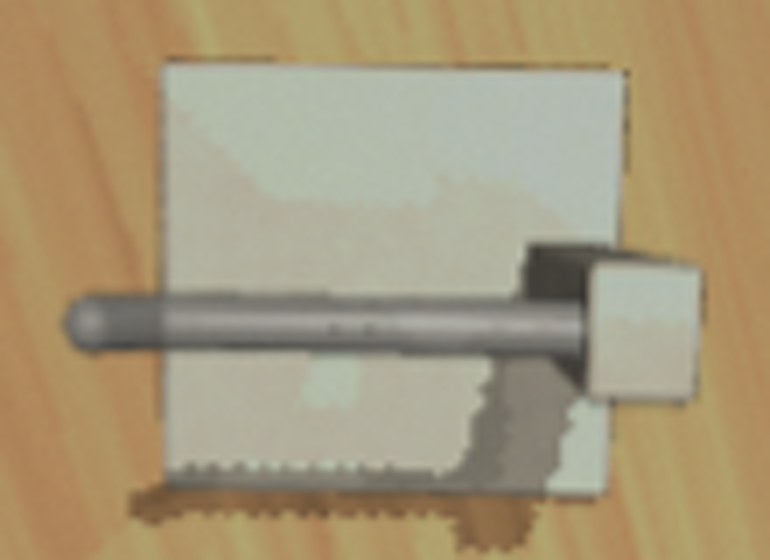

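```bash
python3 - <<'E'
from h import *
import pickle; c,im=pickle.load(open("w2.pkl","rb"))
f=lambda p:np.array(p,float)/7+[200-.43,85-.43]
pg=ray(c,f([[165,324],[580,327]]),.18); print("peg",pg); d=pg[1]-pg[0]; print(np.arctan2(d[1],d[0]))
P=ray(c,f([[591,263],[699,266],[585,396],[693,402]]),.188); print("post",P.mean(0)); d=P[1]-P[0];print(np.arctan2(d[1],d[0]),np.linalg.norm(d))
B=ray(c,f([[163,66],[624,71],[606,494]]),.015);d=B[1]-B[0];print("base",(B[0]+B[2])/2,np.arctan2(d[1],d[0]),np.linalg.norm(d))
print("tip",ray(c,f([[68,323]]),.19))
E
```

```text
peg [[0.50835846 0.22961848 0.18      ]
 [0.57794958 0.20735764 0.18      ]]
-0.3095945303847287
post [0.58736352 0.20406218 0.188     ]
-0.3249881981849971 0.018483515514249416
base [0.54533323 0.21751937 0.015     ] -0.31260004616238507 0.11682226907407489
tip [[0.4939158  0.23502883 0.19      ]]
```

```bash
python3 - <<'E'
from h import *
yaw=-.27; b=[.5658,-.2119]
robot.gripper_to(.05)
robot.move_ptp(b+[.27],rot(yaw))
print(robot.move_linear(b+[.175],.08,threshold=8))
print(robot.get_state()['ee_pos'])
robot.gripper_to(0.0); s=robot.get_state(); print(s['opening'],s['force'],s['time'])
im=robot.grab_frame("wrist"); cv2.imwrite("pics/w3.png",im[:,:,::-1])
im=robot.grab_frame("scene"); cv2.imwrite("pics/s3.png",cv2.resize(im[120:270,120:320,::-1],(800,600),interpolation=cv2.INTER_CUBIC))
E
```

```text
False
[ 0.56606634 -0.21197957  0.17551782]
0.008382771699330738 [0.93449557 0.65996043 0.35528442] 8.2167
```

View pics/s3.png

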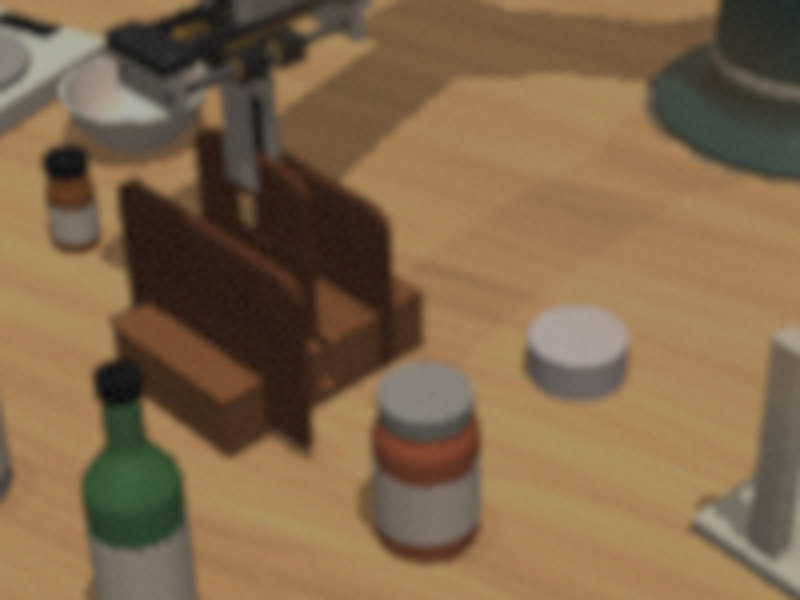

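View pics/w3.png

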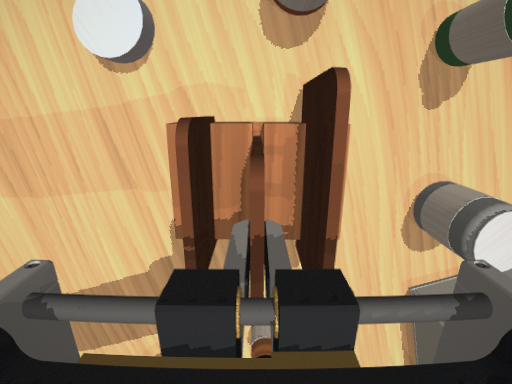

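The fingers hold the top middle of the board (opening 8.4 mm) and the slot is still visible below them in the scene view. I'll lift it, carry it over and stage it in front of the peg.

```bash
python3 - <<'E'
from h import *
p=robot.get_state()['ee_pos']
robot.move_linear([p[0],p[1],.25],.1); robot.pause(.15)
robot.move_linear([p[0],p[1],.345],.15)
print(robot.get_state()['opening'],robot.get_state()['force'])
M=np.array([.5447,.2179,0]);A=np.array([np.cos(-.311),np.sin(-.311),0])
g=M-.1*A
robot.move_linear([g[0],g[1],.345],.2,frame=rot(-.311))
robot.move_linear([g[0],g[1],.232],.15); robot.pause(.3)
s=robot.get_state();print(s['opening'],s['ee_pos'],s['time'])
import pickle;D={}
for n in("scene","wrist","top"):
  c=robot.camera_info(n);im=robot.grab_frame(n);D[n]=(c,im)
pickle.dump(D,open("d4.pkl","wb"))
im=D["scene"][1]; cv2.imwrite("pics/s4.png",cv2.resize(im[140:290,240:440,::-1],(800,600),interpolation=cv2.INTER_CUBIC))
cv2.imwrite("pics/w4.png",D["wrist"][1][:,:,::-1])
E
```

```text
0.008665949928923085 [-0.1214638  -0.02099997 -1.73408417]
0.00858324918882954 [0.44966774 0.24855969 0.23240634] 13.875
```

View pics/s4.png

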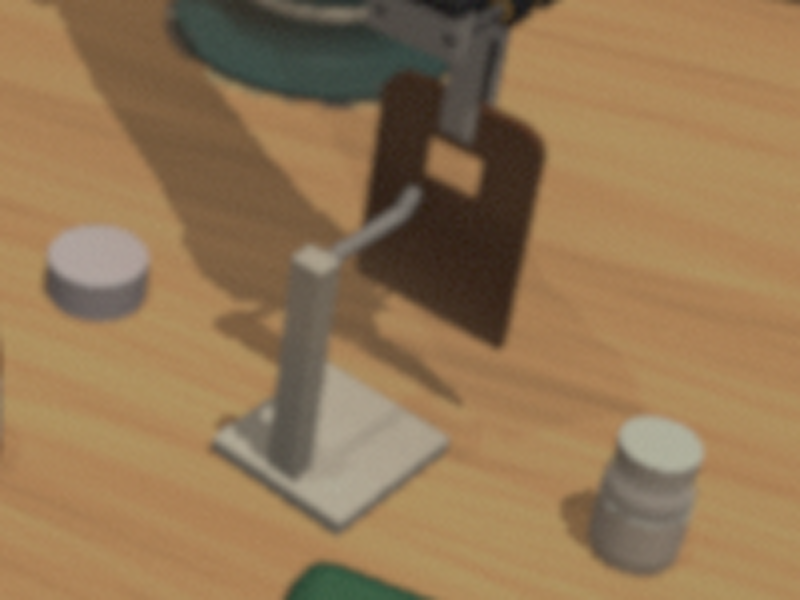

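View pics/w4.png

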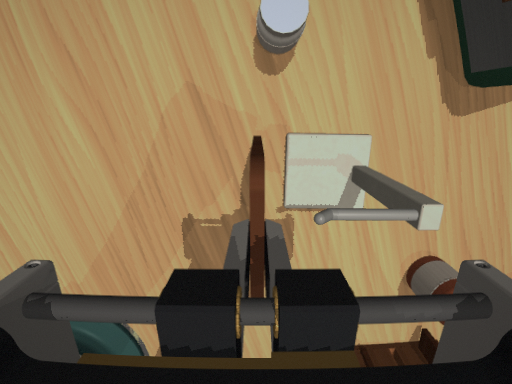

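```bash
python3 - <<'E'
from h import *
import pickle; D=pickle.load(open("d4.pkl","rb")); c=D["scene"][0]
M=np.array([.5447,.2179,0]);A=np.array([np.cos(-.311),np.sin(-.311),0]);B=np.array([-A[1],A[0],0])
g=np.array([.4497,.2486,0]); print("tcp stand",(g-M)@A,(g-M)@B)
for z in(.1875,):
  for sx in(.0045,-.0045):
    print(sx,((proj(c,[g+sx*A+B*y+[0,0,z+dz] for y,dz in((-.022,.017),(.022,.017),(.022,-.017),(-.022,-.017))])-[240,140])*4).round(0).tolist())
print("board corners",((proj(c,[g+.0045*A+B*y+[0,0,.0705] for y in(-.06,.06)])-[240,140])*4).round(0).tolist())
print("peg tip end",((proj(c,[M-.05*A+[0,0,.19],M-.04*A+[0,0,.18],M+.035*A+[0,0,.18]])-[240,140])*4).round(0).tolist())
E
```

```text
tcp stand -0.09983719542955666 0.00015623303269074001
0.0045 [[427.0, 133.0], [484.0, 160.0], [476.0, 204.0], [420.0, 176.0]]
-0.0045 [[436.0, 128.0], [492.0, 155.0], [484.0, 199.0], [428.0, 170.0]]
board corners [[356.0, 270.0], [500.0, 350.0]]
peg tip end [[410.0, 192.0], [398.0, 211.0], [324.0, 259.0]]
```

The projected slot, board corners and peg tip match the picture to about 1 px. Next I slide the board on.

```bash
python3 - <<'E'
from h import *
M=np.array([.5447,.2179,0]);A=np.array([np.cos(-.311),np.sin(-.311),0])
g=M-.006*A
print("hit",robot.move_linear([g[0],g[1],.231],.06,threshold=4)); robot.pause(.2)
s=robot.get_state();print(s['opening'],s['ee_pos'],s['force'],s['time'])
im=robot.grab_frame("scene"); cv2.imwrite("pics/s5.png",cv2.resize(im[140:290,240:440,::-1],(800,600),interpolation=cv2.INTER_CUBIC))
cv2.imwrite("pics/w5.png",robot.grab_frame("wrist")[:,:,::-1])
E
```

```text
hit False
0.008684435506425071 [0.53890474 0.2198093  0.23106976] [ 0.08507405 -0.18132668 -2.5755019 ] 15.9417
```

View pics/s5.png

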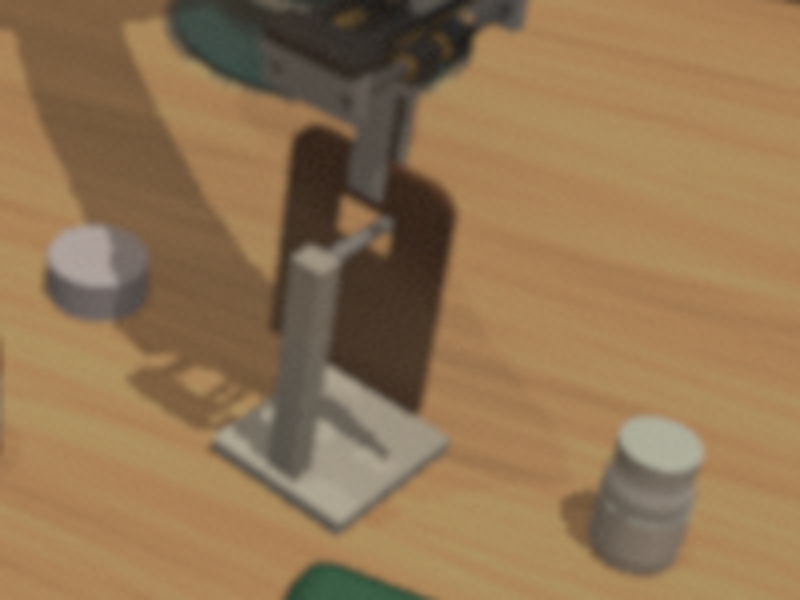

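View pics/w5.png

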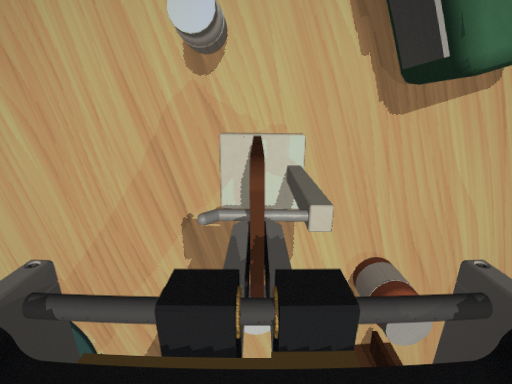

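The peg passes through the slot, with its tip visible through the hole at (385,225) and on the near side of the board at (207,217) in the wrist view. I'll lower until the peg bears the board.

```bash
python3 - <<'E'
from h import *
p=robot.get_state()['ee_pos']
print("hit",robot.move_linear([p[0],p[1],.205],.02,threshold=1.8)); robot.pause(.2)
s=robot.get_state();print(s['opening'],s['ee_pos'],s['force'],s['time'])
im=robot.grab_frame("scene"); cv2.imwrite("pics/s6.png",cv2.resize(im[140:290,240:440,::-1],(800,600),interpolation=cv2.INTER_CUBIC))
E
```

```text
hit True
0.008936189971544222 [0.53897459 0.21977166 0.21369313] [-0.92743633 -1.31729771  6.57507267] 17.1
```

View pics/s6.png

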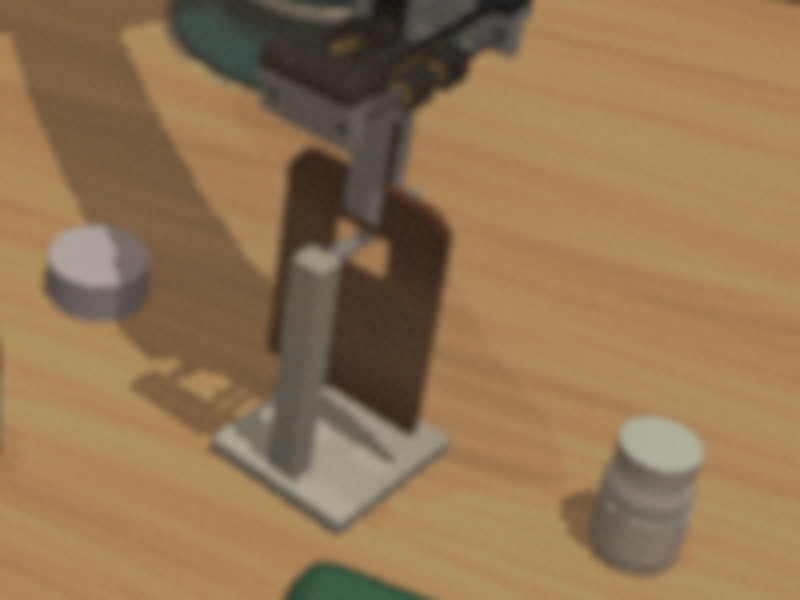

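The board touched down at TCP z 0.2137 (predicted 0.213), so the slot's upper edge is on the peg. I'll release it.

```bash
python3 - <<'E'
from h import *
p=robot.get_state()['ee_pos']
robot.gripper_to(.03); robot.pause(.3)
robot.move_linear([p[0],p[1],.30],.06); robot.pause(.3)
robot.move_linear([p[0]-.03,p[1],.42],.15); robot.pause(1.2)
s=robot.get_state();print(s['opening'],s['ee_pos'],s['force'],s['time'])
import pickle;D={}
for n in("scene","wrist","top"):
  c=robot.camera_info(n);im=robot.grab_frame(n);D[n]=(c,im)
pickle.dump(D,open("d7.pkl","wb"))
im=D["scene"][1]; cv2.imwrite("pics/s7.png",cv2.resize(im[140:290,240:440,::-1],(800,600),interpolation=cv2.INTER_CUBIC))
cv2.imwrite("pics/s7f.png",im[:,:,::-1])
cv2.imwrite("pics/w7.png",D["wrist"][1][:,:,::-1])
cv2.imwrite("pics/t7.png",D["top"][1][:,:,::-1])
E
```

```text
0.030320393818711728 [0.5089395  0.21976672 0.42000766] [-0.14422521  0.20844742 -0.80269124] 22.0667
```

View pics/s7.png

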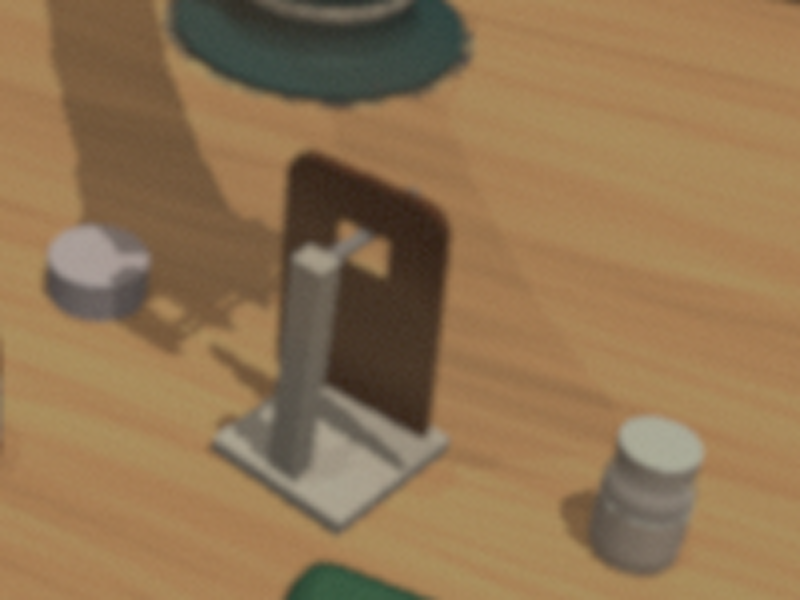

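View pics/w7.png

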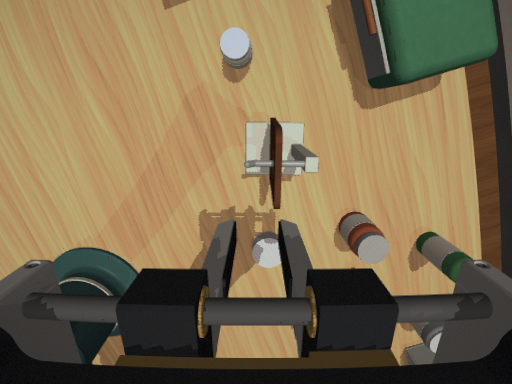

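View pics/t7.png

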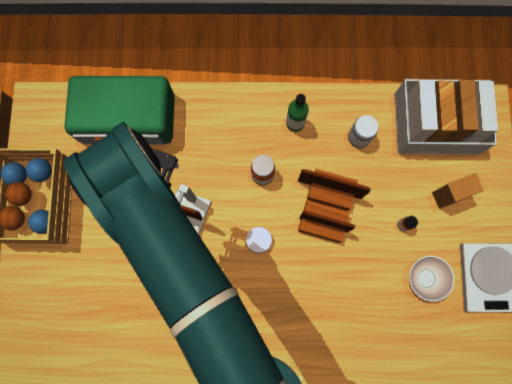

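The board hangs on the peg near the middle of its level part, the other boards still stand in the holder, and the tin and jars look unmoved. One last check is that nothing is swinging.

```bash
python3 - <<'E'
from h import *
import pickle;D=pickle.load(open("d7.pkl","rb"))
fr=[D["scene"][1]]
for i in range(6): fr.append(robot.grab_frame("scene")); robot.pause(.2)
for f in fr:
    m=(f[170:260,305:360].max(2)<75); ys,xs=np.nonzero(m[:,:]); print(m.sum(),xs.mean().round(2),ys.mean().round(2))
t0=cv2.imread("pics/top0.png")[:,:,::-1]; t=robot.grab_frame("top")
for n,(r,c,h,w) in dict(tin=(222,240,36,40),sauce=(150,245,40,35),spice=(210,395,25,30),holder=(160,290,90,90)).items():
    a=t0[r:r+h,c:c+w,0].astype(np.float32);b=t[r:r+h,c:c+w,0].astype(np.float32); print(n,cv2.phaseCorrelate(a,b))
f=fr[-1]; cv2.imwrite("pics/s8.png",cv2.resize(f[140:290,240:440,::-1],(800,600),interpolation=cv2.INTER_CUBIC)); s0=cv2.imread("pics/scene0.png")[:,:,::-1]
for n,(r,c,h,w) in dict(salt=(240,385,45,35)).items():
    print(n,cv2.phaseCorrelate(s0[r:r+h,c:c+w,0].astype(np.float32),f[r:r+h,c:c+w,0].astype(np.float32)))
E
```

```text
1422 28.57 41.48
1420 28.62 41.54
1423 28.65 41.55
1418 28.62 41.55
1428 28.62 41.56
1413 28.61 41.48
1424 28.6 41.51
tin ((-0.4029801260013137, -0.023648499721797833), 0.46608343687322407)
sauce ((-0.02990085632808004, 0.0694591378885221), 1.0139705151319505)
spice ((-0.038777122276854925, 0.5513454722437245), 0.9545709562301635)
holder ((0.12976267310569511, -0.08639600006851111), 0.7196759705484649)
salt ((-0.0065955220520415025, 0.48112240890457514), 1.0077472657333186)
```

View pics/s8.png

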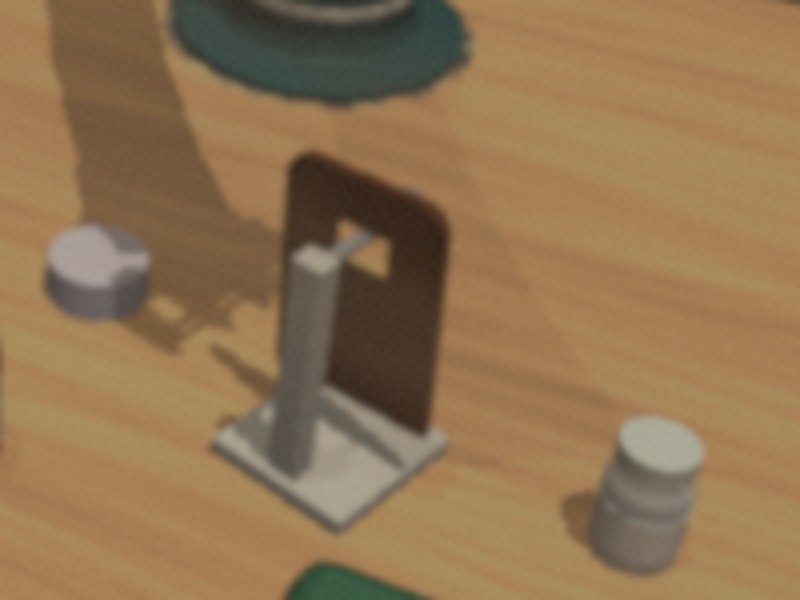

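```bash
python3 - <<'E'
from rig import robot
print(robot.get_state()['time']); robot.sign_off()
E
```

```text
23.7667
the job is handed in; nothing more can be done
```

I slid the slotted board straight up out of the holder's middle slot, hung it by its slot on the white stand's peg, and handed the job in at 23.8 s of the 51 s allowed.

- **Hanging:** the board touched down on the peg within 1 mm of the height I predicted. When I released it, the gripper was about 6 mm from peg_mid, on the tip side. It hangs at rest: its position in the scene view shifted under 0.1 px over seven frames, spanning roughly 1.5 s.
- **Tilt:** after release it settled at roughly 0.06 rad from upright, and the turn about the peg looked slight. Both are eye estimates from the pictures, well inside the 0.3 and 0.35 rad limits.
- **Other things:** the other two boards still stand in the holder. The tin, jars and holder shifted by at most about 0.5 px (roughly 2 mm) against the first pictures. The tin's match was weaker (0.47), because the arm's shadow fell on it.
- **Robot:** the arm ended about 0.2 m above the board, touching nothing. No check failed.

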